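# Stagger rinsed slide trays to dry

### The arm

A 6-joint arm with a two-finger parallel gripper is mounted at the origin on the work surface. World frame = base frame: x ahead of the robot, y to its left, z up, the work surface at z = 0. Lengths are in mm, angles in rad, forces in N, time in s.
With the tool pointing down it reaches from about 350 to 875 mm from the base axis. Payload 4.2 kg.
Tool frame: the origin (TCP) lies at the very end of the fingers, on their centre line; the grasp point (between the pads) lies 19 mm behind it; z points along the fingers, y is the line along which they close (so a half turn about z gives the same grasp; the last joint's range is limited). The gripper opens to 85 mm and grips with 20 to 120 N. Pads are 22 mm wide; open, the fingers measure 114 mm over their backs; the gripper's body (76 mm by 85 mm) begins 54 mm behind the grasp point. The pads swing forward as they close: fully open they stand 13 mm farther back than shut.
Start: joints at [1.46, 0.385, 0.008, 0, -1.194, -0.259], TCP at [225.86, 582.74, 231.312] pointing down, gripper open.
Joint ranges: [-3.14, 3.14], [-1.21, 2.06], [-1.07, 1.41], [-3.16, 2.05], [-2.99, -0.16], [-3.1, 3.1]. Speed limits (rad/s): [2.79, 2.79, 3.14, 3.14, 3.14, 3.14].

### API

Orientations are given as a unit quaternion [x, y, z, w].
In Python, from bench import arm gives the robot as it stands.
- The arm moves only by the tool servo_tool, never from a script. Its argument "rows" is a list that holds one entry, the list of rows, each a list of 7 numbers: the finger opening in mm, from 0 to 85.4, then the shift along the tool's x, y, z in mm, then the turn, a rotation vector about the tool's x, y, z in rad. A call has 1 to 10 rows; each row is the pose to reach, as a shift and turn from the pose commanded when the call began, along the tool's axes at that moment; what a row does not reach only later rows make up. A row lasts 1/8 s, in which the tool goes at most 62.5 mm and 10.7 degrees, less where a joint would pass 70% of its speed; a pose out of reach is approached as far as the arm can. A call with a gripper value outside its range is refused whole. The fingers move at their own pace and stop on an object; the grip force is fixed at half the most. Time passes only in rows, so rows that repeat a pose let the fingers close. It gives the time, the measured TCP pose, the force, the opening and the grip force at its end, in the units of the state.
- arm.read_state(): the state, without advancing time (a new reading comes with each control period).
- arm.get_image(name): name is "scene" or "top" or "wrist"; returns the picture (480x640x3 uint8, red, green, blue); there is no depth.
- arm.camera_params(name): a dict with "intrinsics" (3x3 intrinsics, pixels), "R" (3x3) and "t" (3): a world point X has camera coordinates R X + t. Camera axes: x right, y down, z forward; pixel columns grow to the right and rows downward; lengths in mm; the calibration is good to about 2 mm. A picture is of the moment at which its call begins: read the wrist's pose just before it. camera_params takes no time and is no camera call; for the wrist camera it gives the pose at the moment of the call.
- arm.job_done(): hands the job in; it is judged then, once.
The state is a dict: "clock": time; "joints": joint angles; "joint_vel": joint speeds; "joint_efforts": joint torques, N m; "position": TCP position; "ee_rot": TCP orientation; "contact_force": force on the tool from outside, world axes, zero at the start; "wrist_torque": the same for the moment, N m; "gripper_width": finger opening in mm; "grasp_force": force on a finger pad.
Only numpy, scipy, OpenCV 4.12 (cv2) and the standard library are available. Lean on these libraries where they do the work, as an engineer would, in place of code of your own. Each camera call takes 0.05 s, during which the arm holds its last target. There are 200 camera calls.

### The job

Stack the rinsed slide trays to dry, staggered so that air gets in. Set the long tray with the two cross bars on the lips of the base tray (the one with the pull tab, on the black plate), parallel to it but shifted lengthwise about 35 mm away from the tab; then set the long tray without bars on top of that, shifted back so that it lies straight above the base tray. Leave the base tray and the short tray where they are.

Things in the scene. Friction and masses are not known exactly. Their poses are not given: they have to be found in the camera images.
- base_tray: Steel tray 130 long (x) x 58 wide (y) x 28 high, flat underside, inward lip 12 wide around its top. Origin: centre of underside, z up. A flat pull tab, 25 long x 34 wide, level with the lip, sticks out of its +x end. Loose, 0.35 kg, on a black plate 240 x 100 x 8 high. Bottom of the stack.
- divided_tray: Steel tray 130 long (x) x 58 wide (y) x 28 high, flat underside, inward lip 12 wide around its top. Origin: centre of underside, z up. Two cross bars level with the lip; no tab. 0.18-0.29 kg, on the bench; grasp across its width. Goes second: x axis along the base tray's (either way round), origin 35 mm towards the base tray's -x, underside 28 mm above the base tray's.
- open_tray: Steel tray 130 long (x) x 58 wide (y) x 28 high, flat underside, inward lip 12 wide around its top. Origin: centre of underside, z up. No bars, no tab. 0.16-0.26 kg, on the bench; grasp across its width. Goes on top: x axis along the base tray's (either way round), origin straight above the base tray's, underside 56 mm above the base tray's.
- short_tray: A bystander: a short tray of the same make, 85 long (x) x 58 wide (y) x 28 high, no tab, no bars. It stands on the bench and must be left there. Origin at the centre of its underside, z up.
Things that resemble listed ones, but are neither listed nor needed, are in the scene too. Leave any pink look-alike of the open_tray alone. What is shaped like the divided_tray but blue is not meant.

How it is judged:
By the outcome, as a careful person would: the job done as asked, in the order asked, and still so for the second after the job is handed in, with the robot touching nothing.
It also fails if it takes over 64 s, if anything falls off the work surface, if the arm or the gripper's body presses on something with over 40 N, if the wrist force passes 120 N, or if a joint passes its speed limit or range.

## Working session

There is one attempt and no reset: what is moved stays moved. The work goes in short steps, Python scripts to look and compute and a tool call to move; the robot and the scene stay as the last step left them, time stands still between calls to the robot, and variables do not carry over. Pictures are saved under pics/ and viewed, at most 10 in all, crops included, and the job is handed in when it is done.

Besides the shell and the picture viewer there is one more tool, called after "Emit:" as name(argument=value, ...), one argument or row to a line, values as JSON. servo_tool: Moves the arm, as the interface text tells. Its arguments: {"type":"object","properties":{"rows":{"type":"array"}},"required":["rows"]}

```bash
mkdir -p pics; ls; python3 - <<'E'
from bench import arm
import cv2
for n in("top","scene"):
    cv2.imwrite(f"pics/{n}0.png",arm.get_image(n)[:,:,::-1])
    p=arm.camera_params(n);print(n,p)
s=arm.read_state();print(s)
E
```

```text
pics
top {'intrinsics': array([[460.03634236,   0.        , 325.33600293],
       [  0.        , 460.03634236, 246.68543686],
       [  0.        ,   0.        ,   1.        ]]), 'R': array([[-0.01680939, -0.99960374,  0.02257894],
       [-0.99153597,  0.01375759, -0.1291013 ],
       [ 0.12873951, -0.02455794, -0.99137432]]), 't': array([131.1898198 , 607.32528669, 867.08827363])}
scene {'intrinsics': array([[466.76616699,   0.        , 322.36739753],
       [  0.        , 466.76616699, 235.37104027],
       [  0.        ,   0.        ,   1.        ]]), 'R': array([[-0.58777743,  0.80900573, -0.00523586],
       [ 0.56316839,  0.40450254, -0.72056856],
       [-0.58082618, -0.42648261, -0.69336392]]), 't': array([ 230.28625231, -367.22602469, 1381.14731638])}
{'clock': 0.1, 'joints': array([ 1.45961910e+00,  3.85441534e-01,  6.75170180e-03, -4.19432085e-04,
       -1.19401179e+00, -2.58597801e-01]), 'joint_vel': array([-0.00054302, -0.00255648,  0.00145704,  0.00119605,  0.00047526,
       -0.00216665]), 'joint_efforts': array([-2.74763506e-04, -3.93316126e+01,  1.88931155e+01,  4.19799596e+00,
       -2.54636041e-03,  6.14388028e-06]), 'position': array([225.67840697, 582.26406496, 230.35208434]), 'ee_rot': array([ 9.82942249e-01, -1.83911906e-01, -1.24245776e-04,  9.64415491e-04]), 'contact_force': array([ 0.06912968, -0.59331072, -0.36675762]), 'wrist_torque': array([ 0.00409811, -0.00288215,  0.00561042]), 'grasp_force': 0.0, 'gripper_width': 85.37776143506454}
```

View pics/top0.png

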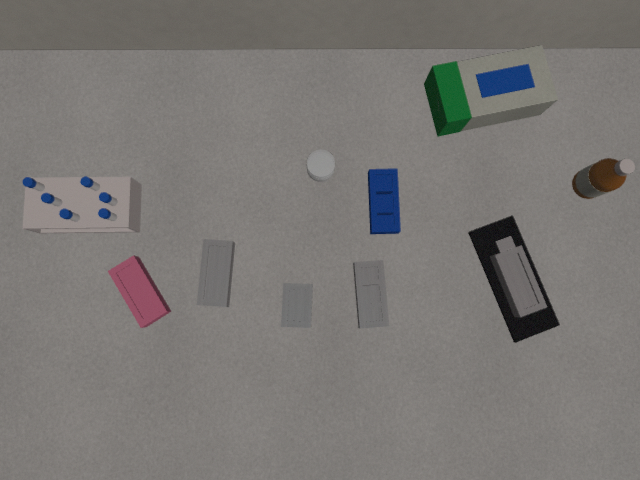

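View pics/scene0.png

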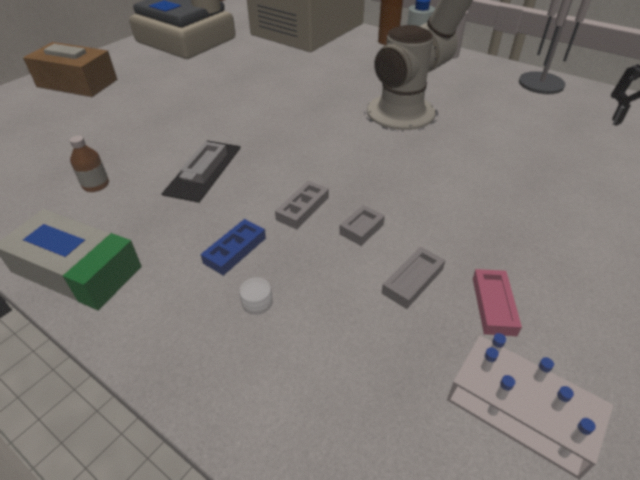

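The candidate trays, as pixels in the top view:
- (371,294): grey with two bars, so this fits divided_tray.
- (384,201): same shape but blue, so not meant.
- (216,272): long, grey and plain, so this fits open_tray.
- (140,292): the pink look-alike, to leave alone.
- (297,305): the short tray.
- (517,283): on the black plate with the tab pointing up in the image, so this is base_tray.

I'll confirm these in one enlarged crop.

```bash
cat > h.py <<'E'
import numpy as np, cv2
from bench import arm
from scipy.spatial.transform import Rotation as R
def w(p,uv,z):
    "world points of pixels uv on plane z"
    uv=np.atleast_2d(uv).astype(float); Rm=np.array(p["R"]);c=-Rm.T@p["t"]
    d=np.c_[uv,np.ones(len(uv))]@np.linalg.inv(p["intrinsics"]).T@Rm
    return c+d*((z-c[2])/d[:,2])[:,None]
def px(p,X):
    q=np.atleast_2d(X)@np.array(p["R"]).T+p["t"]; q=q@np.array(p["intrinsics"]).T
    return q[:,:2]/q[:,2:]
E
python3 - <<'E'
import cv2,numpy as np
from h import *
im=cv2.imread("pics/top0.png")
im=np.clip(im.astype(float)*1.6,0,255).astype('uint8')
a=cv2.resize(im[230:335,190:400],None,fx=3.8,fy=3.8,interpolation=cv2.INTER_CUBIC)[:,:480*0+798]
b=cv2.resize(im[210:345,460:565],None,fx=1.4,fy=1.4)
cv2.imwrite("pics/crop1.png",np.vstack([a,np.pad(b,((0,0),(0,798-b.shape[1]),(0,0)))]))
p=arm.camera_params("top")
print(w(p,[[371,294],[216,272],[517,283],[297,305]],28).round())
E
```

```text
[[ 515.   33.   28.]
 [ 563.  337.   28.]
 [ 532. -258.   28.]
 [ 496.  179.   28.]]
```

View pics/crop1.png

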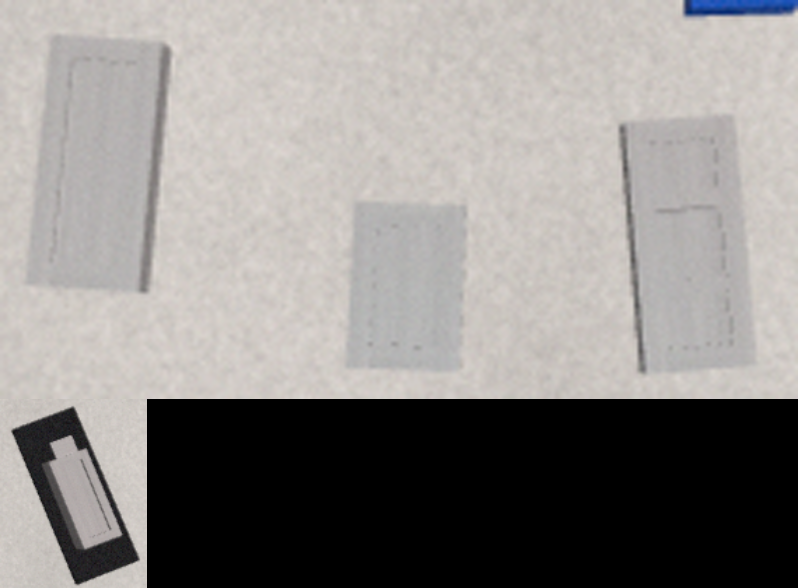

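The crop confirms it: the plain long tray is at left, the short one in the middle and the two-bar one (bar at y≈210) at right. The base tray's tab points up in the image. Next I'll get poses from the corners.

```bash
cat >> h.py <<'E'
def pose(P):
    "P: 4 world corners TL,TR,BR,BL (image) -> centre, yaw of long axis, sizes"
    c=P.mean(0);l=(P[0]+P[1]-P[2]-P[3])/2;s=(P[1]+P[2]-P[0]-P[3])/2
    return c.round(1),np.degrees(np.arctan2(l[1],l[0])).round(1),np.linalg.norm(l).round(1),np.linalg.norm(s).round(1)
def togo(c,yaw,zt):
    "tool-frame shift and turn from the commanded pose to TCP at c,z with tool x along yaw (deg), pointing down"
    s=arm.read_state();r=R.from_quat(s["ee_rot"])
    y=np.radians(yaw);t=R.from_matrix(np.array([[np.cos(y),np.sin(y),0],[np.sin(y),-np.cos(y),0],[0,0,-1]]))
    return r.inv().apply(np.array([c[0],c[1],zt])-s["position"]).round(1),(r.inv()*t).as_rotvec().round(4)
E
python3 - <<'E'
from h import *
p=arm.camera_params("top")
f=lambda L:np.array(L)/3.8+[190,230]
D=pose(w(p,f([[625,123],[735,116],[757,363],[645,371]]),28))
O=pose(w(p,f([[50,36],[165,43],[143,291],[25,284]]),28))
B=pose(w(p,(np.array([[50,461],[87,449],[121,535],[84,548]])-[0,399])/1.4+[460,210],36))
S=pose(w(p,f([[355,202],[466,206],[461,370],[346,367]]),28))
for x in(D,O,B,S):print(x)
print(togo(D[0],D[1],150))
E
```

```text
(array([516.,  32.,  28.]), np.float64(3.2), np.float64(127.8), np.float64(57.8))
(array([562. , 338.7,  28. ]), np.float64(-4.6), np.float64(128.6), np.float64(60.1))
(array([ 536.7, -262.9,   36. ]), np.float64(17.9), np.float64(128.5), np.float64(56.4))
(array([496. , 178.7,  28. ]), np.float64(-3.0), np.float64(83.9), np.float64(58.1))
(array([469.6, 407.9,  81.2]), array([ 1.900e-03,  3.000e-04, -4.258e-01]))
```

Emit:
servo_tool(
  rows=[
    [[85,470,408,60,0,0,-0.426],[85,470,408,60,0,0,-0.426],[85,470,408,60,0,0,-0.426],[85,470,408,60,0,0,-0.426],[85,470,408,60,0,0,-0.426],[85,470,408,60,0,0,-0.426],[85,470,408,60,0,0,-0.426],[85,470,408,60,0,0,-0.426],[85,470,408,60,0,0,-0.426],[85,470,408,60,0,0,-0.426]],
  ],
)

```text
clock: 1.35
position: [517.1, 30.8, 171.0]
ee_rot: [1.0, 0.028, -0.0, -0.0]
contact_force: [1.0, 1.3, 0.1]
gripper_width: 85.0
grasp_force: 0.0
```

```bash
python3 - <<'E'
from h import *
p=arm.camera_params("wrist");im=arm.get_image("wrist")[:,:,::-1].copy()
cv2.imwrite("pics/w1.png",im)
s=arm.read_state();print(s["position"],s["ee_rot"],s["joints"])
print(-p["R"].T@p["t"]);print(px(p,[[516,32,28]]))
E
```

```text
[518.81627273  25.48083506 169.91408886] [ 9.99683241e-01  2.51345228e-02 -7.19095409e-04  1.07541249e-03] [ 0.36271869  0.26289355 -0.3387152   0.00188118 -0.97125778  1.25728893]
[582.81629218  34.11103381 314.39530818]
[[308.36998727 236.36624127]]
```

View pics/w1.png

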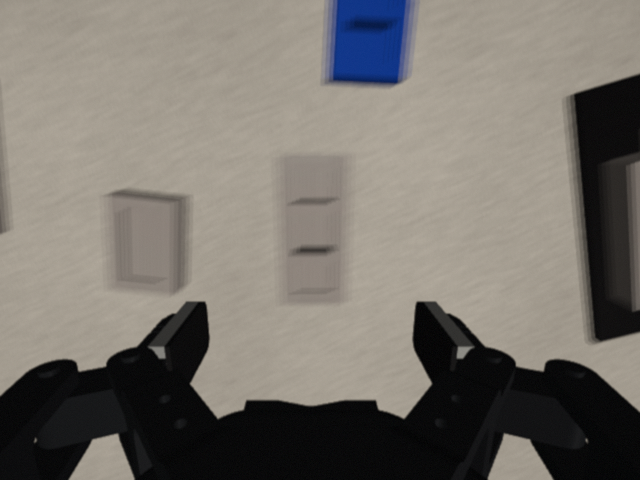

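The picture shows the barred tray between the fingers, centred near (314,228), and it is blurred because the arm was still moving. I'll let it settle a bit lower and measure again.

Emit:
servo_tool(
  rows=[
    [[85,0,0,30,0,0,0],[85,0,0,30,0,0,0],[85,0,0,30,0,0,0],[85,0,0,30,0,0,0],[85,0,0,30,0,0,0]],
  ],
)

```text
clock: 2.02
position: [516.8, 33.3, 142.2]
ee_rot: [1.0, 0.029, 0.001, -0.0]
contact_force: [-0.1, 0.2, -0.3]
gripper_width: 85.0
grasp_force: 0.0
```

```bash
cat >> h.py <<'E'
def rectfit(im,p,c,z,L=130,W=58,roi=90,yaw0=0):
    "refine tray pose: fit predicted rectangle outline (at plane z) to image gradient"
    from scipy.optimize import minimize
    g=cv2.GaussianBlur(cv2.cvtColor(im,cv2.COLOR_BGR2GRAY).astype(np.float32),(0,0),1.2)
    G=cv2.GaussianBlur(np.hypot(cv2.Sobel(g,5,1,0),cv2.Sobel(g,5,0,1)),(0,0),1.5)
    t=np.linspace(-1,1,60);o=np.ones(60)
    E=np.r_[np.c_[t*L/2,o*W/2],np.c_[t*L/2,-o*W/2],np.c_[o*L/2,t*W/2],np.c_[-o*L/2,t*W/2]]
    def cost(v):
        a=np.radians(v[2]);r=np.array([[np.cos(a),-np.sin(a)],[np.sin(a),np.cos(a)]])
        q=px(p,np.c_[E@r.T+v[:2],np.full(len(E),z)]).astype(np.float32)
        m=cv2.remap(G,q[:,:1],q[:,1:],cv2.INTER_LINEAR).reshape(4,60).mean(1)
        return -np.sqrt(m+1e-3).sum()
    best=min((minimize(cost,[c[0]+dx,c[1]+dy,yaw0+da],method="Nelder-Mead",options=dict(initial_simplex=np.array([c[0]+dx,c[1]+dy,yaw0+da])+np.array([[0,0,0],[4,0,0],[0,4,0],[0,0,3]]))) for dx in(-6,0,6) for dy in(-6,0,6) for da in(-3,0,3)),key=lambda r:r.fun)
    return best.x.round(2),round(best.fun,2),cost([*c[:2],yaw0]).round(2),E
def draw(im,p,v,z,L=130,W=58):
    a=np.radians(v[2]);r=np.array([[np.cos(a),-np.sin(a)],[np.sin(a),np.cos(a)]])
    k=np.array([[1,1],[1,-1],[-1,-1],[-1,1]])*[L/2,W/2]
    cv2.polylines(im,[px(p,np.c_[k@r.T+v[:2],np.full(4,z)]).round().astype(int)],True,(0,255,0),1)
E
python3 - <<'E'
from h import *
p=arm.camera_params("wrist");im=arm.get_image("wrist")[:,:,::-1].copy()
s=arm.read_state();print(s["position"],s["ee_rot"],np.abs(s["joint_vel"]).max())
v,f,f0,_=rectfit(im,p,[516,32],28,yaw0=3.2);print(v,f,f0)
draw(im,p,v,28);cv2.imwrite("pics/w2.png",im)
print(togo(v[:2],v[2],5))
E
```

```text
[516.73445994  33.16030476 142.05604446] [ 9.99593488e-01  2.85024665e-02  6.54192520e-04 -2.01824021e-04] 0.004519238049306686
[516.55  33.2    3.39] -24.72 -22.91
(array([ -0.4,   0. , 137.1]), array([-0.0004, -0.0013, -0.0022]))
```

View pics/w2.png

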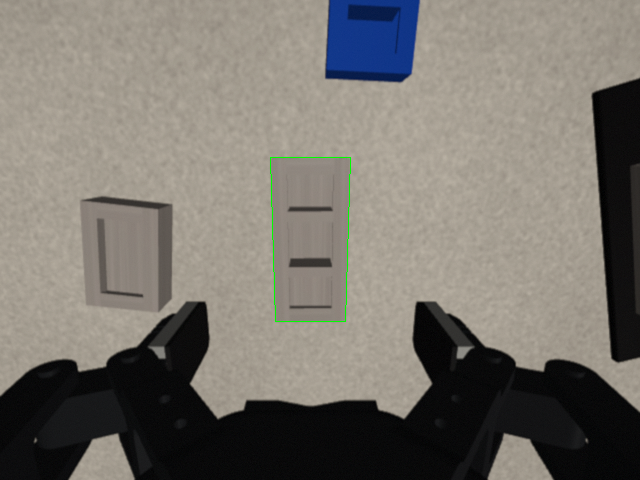

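The fitted outline lies on the grey two-bar tray, (271,156) to (350,321), and the tool is centred on it. Now I'll go down and grip.

Emit:
servo_tool(
  rows=[
    [[85,0,0,50,0,0,0],[85,0,0,95,0,0,0],[85,0,0,118,0,0,0],[85,0,0,129,0,0,0],[85,0,0,135,0,0,0],[55,0,0,136,0,0,0],[40,0,0,136,0,0,0],[40,0,0,136,0,0,0],[40,0,0,136,0,0,0],[40,0,0,136,0,0,0]],
  ],
)

```text
clock: 3.32
position: [517.4, 33.0, 6.5]
ee_rot: [1.0, 0.028, 0.001, -0.0]
contact_force: [-1.4, 1.1, 6.3]
gripper_width: 57.0
grasp_force: 66.2
```

```bash
python3 - <<'E'
from h import *
s=arm.read_state();print(s["position"],s["gripper_width"],s["grasp_force"],s["joints"])
print(togo([536.7,-262.9],17.9,150))
E
```

```text
[517.3639274   33.01592708   6.50837532] 56.95174081887486 66.22562259435654 [ 3.77224279e-01  4.88381768e-01 -5.13191660e-01  4.49974635e-04
 -5.66876465e-01  1.24979895e+00]
(array([   2.9,  296.5, -143.6]), array([-2.000e-04, -2.400e-03, -2.558e-01]))
```

Emit:
servo_tool(
  rows=[
    [[40,0,0,-15,0,0,0],[40,0,0,-60,0,0,0],[40,-5,30,-110,0,0,-0.05],[40,-12,80,-153,0,0,-0.12],[40,-20,125,-153,0,0,-0.19],[40,-25,160,-153,0,0,-0.24],[40,-27,180,-153,0,0,-0.256],[40,-27,180,-153,0,0,-0.256],[40,-27,180,-153,0,0,-0.256],[40,-27,180,-153,0,0,-0.256]],
  ],
)

```text
clock: 4.58
position: [499.6, -147.9, 158.4]
ee_rot: [0.988, 0.156, -0.0, -0.0]
contact_force: [0.2, -0.2, -2.1]
gripper_width: 56.6
grasp_force: 65.4
```

```bash
python3 - <<'E'
from h import *
p=arm.camera_params("wrist");im=arm.get_image("wrist")[:,:,::-1].copy()
s=arm.read_state();print(s["position"],s["gripper_width"],np.abs(s["joint_vel"]).max())
v,f,f0,_=rectfit(im,p,[536.7,-262.9],36,yaw0=17.9);print(v,f,f0)
pt=arm.camera_params("top");it=cv2.imread("pics/top0.png")
print(rectfit(it,pt,v,36,yaw0=17.9)[:3])
draw(im,p,v,36)
# held tray's underside outline for check
cv2.imwrite("pics/w3.png",im)
a=np.radians(v[2]);t=v[:2]-35*np.array([np.cos(a),np.sin(a)])
print(t,togo(t,v[2],100))
E
```

```text
[ 499.69808352 -147.83278674  158.41530073] 56.90955714208576 0.0021888931475364743
[ 537.15 -261.84   18.95] -54.16 -50.71
(array([ 537.38, -262.11,   18.83]), np.float64(-40.43), np.float32(-40.33))
[ 504.04691854 -273.20600185] (array([-34.5, 120.6,  58.4]), array([-0.0001, -0.    , -0.0175]))
```

View pics/w3.png

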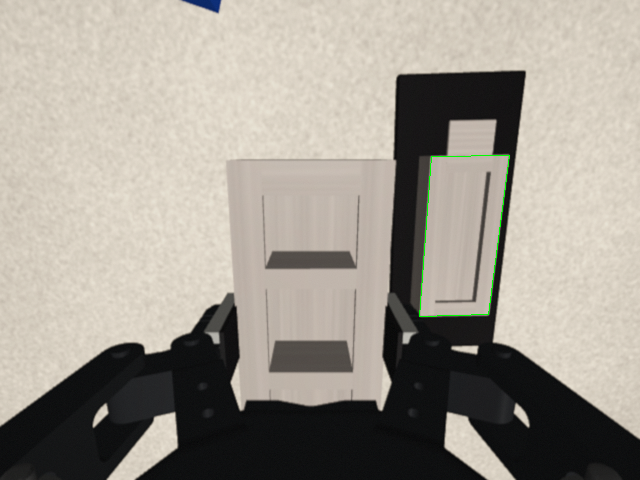

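The base fit sits on the tray, top face from (430,156) to (490,316) with the tab above it. It agrees with the top camera to 0.3 mm. Next I'll move over and lower.

Emit:
servo_tool(
  rows=[
    [[40,-10,35,20,0,0,-0.018],[40,-25,85,50,0,0,-0.018],[40,-33.7,120.6,75,0,0,-0.018],[40,-33.7,120.6,95,0,0,-0.018],[40,-33.7,120.6,106,0,0,-0.018],[40,-33.7,120.6,111,0,0,-0.018],[40,-33.7,120.6,113,0,0,-0.018],[40,-33.7,120.6,113,0,0,-0.018]],
  ],
)

```text
clock: 5.62
position: [505.2, -273.4, 46.0]
ee_rot: [0.986, 0.165, 0.001, 0.0]
contact_force: [0.7, 0.6, -1.1]
gripper_width: 56.7
grasp_force: 65.3
```

```bash
python3 - <<'E'
from h import *
s=arm.read_state();print(s["contact_force"],s["position"],s["ee_rot"],np.abs(s["joint_vel"]).max())
print(togo([504.8,-272.9],18.9,42.5))
E
```

```text
[ 0.68892983  0.56870157 -1.14561791] [ 505.17415159 -273.35735006   46.03602545] [9.86326498e-01 1.64801786e-01 5.75728554e-04 2.82030669e-04] 0.004595951541455504
(array([-0.2, -0.6,  3.5]), array([ 0.0007, -0.001 ,  0.0012]))
```

Emit:
servo_tool(
  rows=[
    [[40,-0.2,-0.5,2,0,0,0],[40,-0.2,-0.5,3,0,0,0],[40,-0.2,-0.5,3.5,0,0,0],[40,-0.2,-0.5,4,0,0,0],[40,-0.2,-0.5,4,0,0,0]],
  ],
)

```text
clock: 6.25
position: [504.4, -273.2, 42.5]
ee_rot: [0.986, 0.164, 0.0, 0.0]
contact_force: [-2.3, 3.0, 5.9]
gripper_width: 56.8
grasp_force: 66.3
```

Contact comes at the expected height (z 42.5, 6 N). Release and rise.

Emit:
servo_tool(
  rows=[
    [[60,0,0,0,0,0,0],[70,0,0,0,0,0,0],[85,0,0,0,0,0,0],[85,0,0,0,0,0,0],[85,0,0,-15,0,0,0],[85,0,0,-50,0,0,0],[85,0,0,-105,0,0,0],[85,0,-50,-130,0,0,0],[85,0,-90,-130,0,0,0],[85,0,-90,-130,0,0,0]],
  ],
)

```text
clock: 7.5
position: [474.5, -186.4, 173.3]
ee_rot: [0.986, 0.166, 0.001, 0.0]
contact_force: [0.5, -0.2, -0.4]
gripper_width: 84.9
grasp_force: 0.0
```

Emit:
servo_tool(
  rows=[
    [[85,0,0,0,0,0,0],[85,0,0,0,0,0,0]],
  ],
)

```text
clock: 7.75
position: [475.4, -188.7, 171.4]
ee_rot: [0.986, 0.164, 0.0, 0.0]
contact_force: [0.4, 0.2, -0.3]
gripper_width: 84.8
grasp_force: 0.0
```

```bash
python3 - <<'E'
from h import *
p=arm.camera_params("wrist");im=arm.get_image("wrist")[:,:,::-1].copy()
s=arm.read_state();print(s["clock"],s["position"],s["gripper_width"],np.abs(s["joint_vel"]).max())
b=[537.2,-261.9,18.9]
a=np.radians(18.9);t=np.array(b[:2])-35*np.array([np.cos(a),np.sin(a)])
v,f,f0,_=rectfit(im,p,t,64,yaw0=18.9);print(t,v,f,f0)
draw(im,p,v,64);draw(im,p,b,36);cv2.imwrite("pics/w4.png",im)
print(togo([562,338.7],-4.6,150))
E
```

```text
7.8 [ 475.31527776 -188.77770227  171.17911844] 84.90422543922031 0.004736830468908568
[ 504.08701244 -273.23710964] [ 504.57 -273.81   19.18] -32.63 -31.84
(array([ 252.6, -471.1,   21.1]), array([1.000e-04, 4.000e-04, 4.095e-01]))
```

View pics/w4.png

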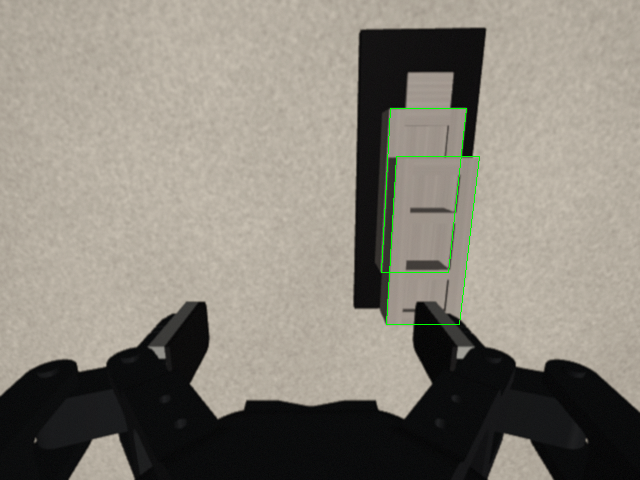

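The divided tray sits within 1 mm of its target ((397,156) to (460,324)), and the base outline still fits, so the base has not moved. On to the open tray.

Emit:
servo_tool(
  rows=[
    [[85,253,-471,21,0,0,0.41],[85,253,-471,21,0,0,0.41],[85,253,-471,21,0,0,0.41],[85,253,-471,21,0,0,0.41],[85,253,-471,21,0,0,0.41],[85,253,-471,21,0,0,0.41],[85,253,-471,21,0,0,0.41],[85,253,-471,21,0,0,0.41],[85,253,-471,21,0,0,0.41],[85,253,-471,21,0,0,0.41]],
  ],
)

```text
clock: 9.05
position: [562.2, 342.3, 148.4]
ee_rot: [0.999, -0.039, -0.0, 0.0]
contact_force: [-0.7, -1.3, -0.3]
gripper_width: 85.2
grasp_force: 0.0
```

Emit:
servo_tool(
  rows=[
    [[85,0,0,0,0,0,0],[85,0,0,0,0,0,0],[85,0,0,0,0,0,0],[85,0,0,0,0,0,0]],
  ],
)

```text
clock: 9.55
position: [561.9, 338.7, 150.8]
ee_rot: [0.999, -0.04, 0.0, -0.0]
contact_force: [-0.4, 0.3, 0.1]
gripper_width: 85.1
grasp_force: 0.0
```

```bash
python3 - <<'E'
from h import *
p=arm.camera_params("wrist");im=arm.get_image("wrist")[:,:,::-1].copy()
s=arm.read_state();print(s["clock"],s["position"],s["gripper_width"],np.abs(s["joint_vel"]).max())
v,f,f0,_=rectfit(im,p,[562,338.7],28,yaw0=-4.6);print(v,f,f0)
draw(im,p,v,28);cv2.imwrite("pics/w5.png",im)
print(togo(v[:2],v[2],6.5))
E
```

```text
9.6 [561.83030202 338.95771599 150.70470051] 85.17569152359654 0.005047876605332389
[562.79 340.37  -4.76] -25.4 -22.45
(array([  0.8,  -1.4, 144.2]), array([-0.0003, -0.0003,  0.0026]))
```

View pics/w5.png

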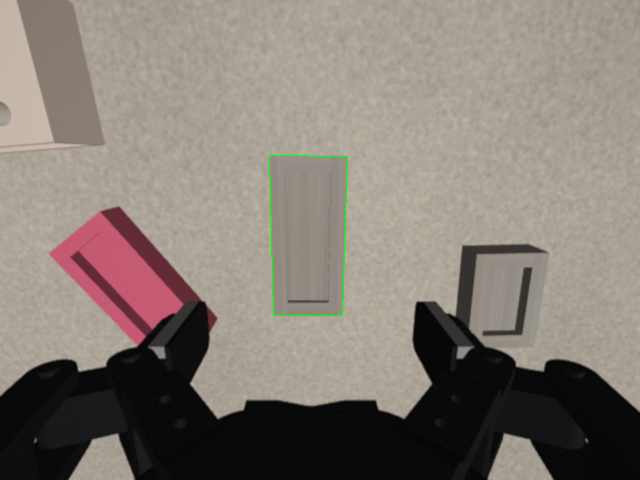

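The outline sits on the plain grey tray, (269,155) to (347,316). The pink tray's nearest corner, near (217,320), is about 40 mm away and the finger needs 28, so it clears. Descend and grip.

Emit:
servo_tool(
  rows=[
    [[85,0.8,-1.4,50,0,0,0],[85,0.8,-1.4,100,0,0,0],[85,0.8,-1.4,125,0,0,0],[85,0.8,-1.4,137,0,0,0],[85,0.8,-1.4,143,0,0,0],[55,0.8,-1.4,144,0,0,0],[40,0.8,-1.4,144,0,0,0],[40,0.8,-1.4,144,0,0,0],[40,0.8,-1.4,144,0,0,0],[40,0.8,-1.4,144,0,0,0]],
  ],
)

```text
clock: 10.85
position: [563.3, 341.5, 7.9]
ee_rot: [0.999, -0.04, 0.001, -0.001]
contact_force: [-0.3, 0.7, 6.4]
gripper_width: 56.4
grasp_force: 67.9
```

```bash
python3 - <<'E'
from h import *
s=arm.read_state();print(s["position"],s["gripper_width"],s["grasp_force"],s["joints"])
r=R.from_quat(s["ee_rot"]);print(r.inv().apply(np.array([562.79,340.37,0])-s["position"]))
print(togo([537.2-.32*120,-261.9+.946*120],18.9,190))
E
```

```text
[563.33969375 341.53157801   7.8662573 ] 56.41559026695105 67.94327884912491 [ 7.90204116e-01  6.55988567e-01 -1.44584482e-01  5.57551728e-04
 -7.67666101e-01  7.00818485e-01]
[-0.47116402  1.21490825  7.86329657]
(array([ -25.1,  493.2, -183. ]), array([-0.0013, -0.0023, -0.4092]))
```

Emit:
servo_tool(
  rows=[
    [[40,0,0,-15,0,0,0],[40,0,0,-60,0,0,0],[40,-5,30,-110,0,0,-0.05],[40,-10,80,-150,0,0,-0.1],[40,-14,135,-180,0,0,-0.16],[40,-18,192,-182,0,0,-0.22],[40,-21,250,-182,0,0,-0.28],[40,-23,308,-182,0,0,-0.33],[40,-24,366,-182,0,0,-0.38],[40,-25,420,-182,0,0,-0.409]],
  ],
)

```text
clock: 12.1
position: [503.1, -77.8, 188.6]
ee_rot: [0.986, 0.164, -0.0, -0.0]
contact_force: [0.7, -0.7, -2.0]
gripper_width: 56.2
grasp_force: 67.1
```

```bash
python3 - <<'E'
from h import *
print(togo([537.2-.32*120,-261.9+.946*120],18.9,190))
E
```

```text
(array([-26.9,  65.4,  -1.4]), array([-0.0004,  0.0002,  0.0001]))
```

Emit:
servo_tool(
  rows=[
    [[40,-12,35,0,0,0,0],[40,-24,60,0,0,0,0],[40,-25,66,0,0,0,0],[40,-25,66,0,0,0,0],[40,-25,66,0,0,0,0]],
  ],
)

```text
clock: 12.72
position: [501.9, -145.6, 188.3]
ee_rot: [0.986, 0.164, -0.0, -0.0]
contact_force: [-0.3, -0.7, -1.5]
gripper_width: 56.7
grasp_force: 67.1
```

```bash
python3 - <<'E'
from h import *
p=arm.camera_params("wrist");im=arm.get_image("wrist")[:,:,::-1].copy()
s=arm.read_state();print(s["clock"],s["position"],s["gripper_width"],np.abs(s["joint_vel"]).max())
v,f,f0,_=rectfit(im,p,[504.5,-273.5],64,yaw0=18.9);print(v,f,f0)
for X in(np.array([536.7,-262.0]),): print(rectfit(im,p,X,36,yaw0=18.9)[:3])
# tray centre offset in tool frame at grasp: x -0.5, width centred by fingers
a=np.radians(18.9);t=np.array([537.2,-261.9])+.5*np.array([np.cos(a),np.sin(a)])
print(t,togo(t,18.9,72+7.9-8))
draw(im,p,[537.2,-261.9,18.9],36);draw(im,p,v,64);cv2.imwrite("pics/w6.png",im)
E
```

```text
12.775 [ 501.96168913 -145.55327845  188.37388416] 56.63504131444577 0.002116264628922131
[ 507.65 -272.88   19.11] -39.39 -35.2
(array([ 537.12, -261.65,   18.68]), np.float64(-42.83), np.float32(-42.73))
[ 537.67304268 -261.73804129] (array([ -3.9, 121.5, 116.4]), array([-0.0002, -0.    ,  0.0006]))
```

View pics/w6.png

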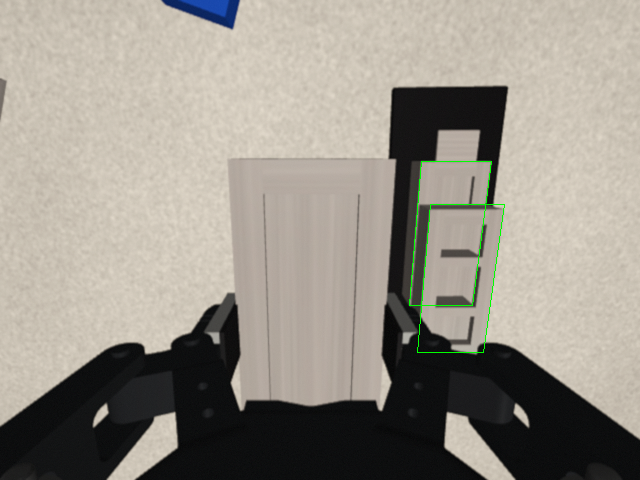

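The base outline still fits. The near end of the divided tray is hidden by the finger here, so I keep the earlier measurement of it. Move over and lower to just above.

Emit:
servo_tool(
  rows=[
    [[40,-1,40,0,0,0,0],[40,-3,90,20,0,0,0],[40,-3.9,121.5,50,0,0,0],[40,-3.9,121.5,80,0,0,0],[40,-3.9,121.5,100,0,0,0],[40,-3.9,121.5,109,0,0,0],[40,-3.9,121.5,113,0,0,0],[40,-3.9,121.5,113,0,0,0],[40,-3.9,121.5,113,0,0,0]],
  ],
)

```text
clock: 13.9
position: [538.1, -262.6, 76.3]
ee_rot: [0.986, 0.164, 0.001, 0.0]
contact_force: [-0.0, -0.3, -3.2]
gripper_width: 56.2
grasp_force: 67.1
```

```bash
python3 - <<'E'
from h import *
s=arm.read_state();print(s["contact_force"],s["position"],np.abs(s["joint_vel"]).max())
print(togo([537.6,-261.8],18.9,71.9))
E
```

```text
[-0.03653164 -0.26268314 -3.1622103 ] [ 538.12651947 -262.63434524   76.33596296] 0.0029235626185917015
(array([-0.2, -1. ,  4.4]), array([ 0.0011, -0.0015, -0.0003]))
```

Emit:
servo_tool(
  rows=[
    [[40,-0.2,-0.9,2,0,0,0],[40,-0.2,-0.9,3.5,0,0,0],[40,-0.2,-0.9,4.2,0,0,0],[40,-0.2,-0.9,4.6,0,0,0],[40,-0.2,-0.9,4.8,0,0,0],[40,-0.2,-0.9,4.8,0,0,0]],
  ],
)

```text
clock: 14.65
position: [537.0, -261.9, 71.8]
ee_rot: [0.986, 0.164, 0.0, 0.0]
contact_force: [-2.2, 1.9, 6.3]
gripper_width: 56.4
grasp_force: 68.1
```

Seated at the expected height (71.8 mm). Release, rise and look.

Emit:
servo_tool(
  rows=[
    [[60,0,0,0,0,0,0],[70,0,0,0,0,0,0],[85,0,0,0,0,0,0],[85,0,0,0,0,0,0],[85,0,0,-15,0,0,0],[85,0,0,-50,0,0,0],[85,0,0,-105,0,0,0],[85,0,-50,-130,0,0,0],[85,0,-90,-130,0,0,0],[85,0,-90,-130,0,0,0]],
  ],
)

```text
clock: 15.9
position: [507.5, -174.9, 202.7]
ee_rot: [0.986, 0.165, 0.001, 0.0]
contact_force: [0.4, 0.3, 0.5]
gripper_width: 84.5
grasp_force: 0.0
```

Emit:
servo_tool(
  rows=[
    [[85,-20,-40,0,0,0,0],[85,-20,-40,0,0,0,0],[85,-20,-40,0,0,0,0],[85,-20,-40,0,0,0,0]],
  ],
)

```text
clock: 16.4
position: [476.8, -145.9, 200.7]
ee_rot: [0.987, 0.164, 0.0, 0.0]
contact_force: [-0.7, 0.2, 0.5]
gripper_width: 85.1
grasp_force: 0.0
```

```bash
python3 - <<'E'
from h import *
p=arm.camera_params("wrist");im=arm.get_image("wrist")[:,:,::-1].copy()
s=arm.read_state();print(s["clock"],s["position"],s["gripper_width"],np.abs(s["joint_vel"]).max())
b=[537.2,-261.9,18.9]
print(rectfit(im,p,b[:2],92,yaw0=18.9)[:3]); draw(im,p,b,92); draw(im,p,[504.1,-273.2,18.9],64)
it=arm.get_image("top")[:,:,::-1].copy();pt=arm.camera_params("top")
print(rectfit(it,pt,b[:2],92,yaw0=18.9)[:3])
cv2.imwrite("pics/w7.png",im)
E
```

```text
16.45 [ 476.68705196 -145.87915528  200.51896903] 85.10456874422917 0.00740668871451226
(array([ 531.09, -246.44,   19.81]), np.float64(-36.44), np.float32(-32.17))
(array([ 534.68, -242.05,   11.06]), np.float64(-28.88), np.float32(-26.64))
```

View pics/w7.png

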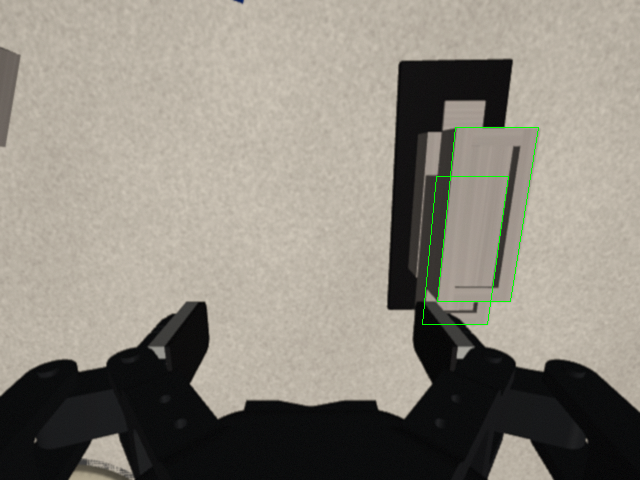

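The outlines drawn at the target poses lie on the real edges: open tray (455,127) to (511,301), divided tray's near end at row 324. The automatic fits this time had locked onto the neighbouring side walls, so I disregard them. The stack is right and the gripper is clear.

```bash
python3 -c "
from bench import arm
print(arm.job_done())"
```

```text
the job is handed in; nothing more can be done
None
```

The stack is built and handed in at about 16.5 s of the 64 s: the divided tray sits on the base tray, shifted 35 mm away from the tab, and the open tray sits straight above the base. In the last picture both lay on their target outlines by eye; the automatic check of the top tray failed.

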